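# Back the sample carousel up one notch

## Task

The sample carousel has been indexed one place too far: with a fingertip flip its red ratchet pawl up by the thumb tab, then push the wheel back exactly one notch (clockwise seen from above) by one of its blue pegs, and push the pawl down again so that it sits fully in the gap between the teeth. Leave everything standing around it where it is.

Things in the scene. Friction and masses are not known exactly. Their poses are not given: they have to be found in the camera images.
- carousel: Sample carousel: fixed cream base plate 300 x 260 mm, 12 mm thick, carrying a flat aluminium ratchet wheel 196 mm across. Origin under the wheel's vertical axis, at table height; +z up. The red pawl stands on the -x side of the wheel (y = 0), which faces the robot within 30 degrees. Heights in these notes are above the table. The pawl's bracket is 79 mm high. Nothing overhangs the carousel.
- wheel (a joint): Turn of the wheel, rad, positive anticlockwise from above (forward). Starts within 0.06 of 0; a notch is 30 degrees, so one notch back is about -0.52. It stays where left (friction 2 to 3 N at a peg). With the pawl down a tooth blocks turning back after the play. The pawl drops fully when the wheel is within about 0.09 rad of a whole notch.
- pawl (a joint): Lift of the red pawl, rad: 0 down, fully in the gap between two teeth; 0.65 fully lifted. The weight of its tab holds it at either end: past about 0.33 either way it tips over the rest by itself. It clears the teeth above about 0.28. Put down on a tooth it stops at about 0.24, on a tooth's slope lower: then lift it and adjust the wheel.
- pivot (a point): Middle of the pawl's axle, fixed: 135 mm from the wheel's axis, 68 mm high, axle along the carousel's y. The pawl is a red L: an arm 12 mm wide reaches from the axle 54 mm to the wheel's rim, and a thumb tab rises 56 mm from the axle.
- tab_tip (a point): Centre of the round bar (12 mm thick, 22 mm wide) that tops the pawl's red thumb tab (6 mm thick); 118 mm high, tab upright, while the pawl is down. Push it away from the wheel (carousel -x, under 1 N) to lift the pawl. When lifted the tab leans 37 degrees away from the wheel (bar 30 mm out from the pivot, 108 mm high); push the bar back towards the wheel to lower the pawl.
- hub (a point): Centre of the wheel's hub top, 70 mm high (hub 44 mm across). The disc's top is at 55 mm. 12 steel saw teeth stand on its rim, one every 30 degrees, tops at 67 mm. White sample dishes lie almost flush between the pegs.
- peg_left (a point): Top centre of one of the six upright blue pegs by which the wheel is pushed round: 12 mm thick, from 55 to 95 mm high, 58 mm from the wheel's axis and 58 mm from peg to peg. They stand at 30, 90, 150, 210, 270 and 330 degrees anticlockwise from the carousel's +x axis when joint wheel is 0 and turn with the wheel; this is the one at 90.
- vial: amber vial with a black cap, 24 mm across, 45 mm tall, on the carousel's base plate. Origin at its underside. To be left alone.
- stopper: dark rubber stopper, up to 30 mm across, 28 mm tall, on the base plate. Origin at its underside. To be left alone.
- weight: brass weight, 24 mm across, 22 mm tall, on the base plate. Origin at its underside. To be left alone.
- reagent: amber reagent bottle with a paper label, 84 mm across, 190 mm tall, on one side of the carousel. Origin at its underside. To be left alone.
- beaker: glass beaker, 70 mm across, 90 mm tall, on the other side. Origin at its underside. To be left alone.

How it is judged:
On the way, in this order (a step that is already met when the one before it is completed fails the run):
1. the pawl is flipped up while the wheel still stands in its first notch (value of joint pawl above 0.5 rad and value of joint wheel between -0.2 and 0.2 rad), for 0.2 s.
2. with the pawl up, the wheel is pushed back one notch (value of joint pawl above 0.5 rad and value of joint wheel between -0.65 and -0.34 rad), for 0.2 s.
At the end, for the whole second after the job is handed in: the pawl is down in the gap (joint below 0.05 rad), the wheel is at rest one notch back (joint between -0.65 and -0.34 rad), and every bystander is within 20 mm of where it stood (value of joint pawl below 0.05 rad and value of joint wheel between -0.65 and -0.34 rad and velocity of joint wheel between -0.05 and 0.05 rad/s and distance of each of vial, stopper, weight, reagent, beaker from where it was at the start of the episode below 0.02 m); the robot touches nothing.
It fails at once if something standing around the work is lifted, carried, tipped or shoved (20 mm) (distance of any of vial, stopper, weight, reagent, beaker from where it was at the start of the episode above 0.02 m).
It also fails if it takes over 51 s, if anything falls off the work surface, if the arm or the gripper's body presses on something with over 40 N, if the wrist force passes 120 N, or if a joint passes its speed limit or range.

## Robot

A 6-joint arm with a two-finger parallel gripper is mounted at the origin on the work surface. World frame = base frame: x ahead of the robot, y to its left, z up, the work surface at z = 0. Lengths are in m, angles in rad, forces in N, time in s.
With the tool pointing down it reaches from about 0.325 to 0.85 m from the base axis. Payload 15.5 kg.
Tool frame: the origin (TCP) lies between the finger pads; the fingertips stand 25 mm ahead of it and the grasp point (between the pads) lies 6 mm ahead of it (tcp_to_tips is the distance from the TCP to the fingertips, in m); x points along the fingers, z is the direction in which the jaws open and shut, and the axes are right-handed (so a half turn about x gives the same grasp; the last joint's range is limited). The gripper opens to 91 mm and grips with 3 to 60 N. Pads are 32 mm wide; open, the fingers measure 118 mm over their backs; the gripper's body (76 mm by 178 mm) begins 60 mm behind the grasp point.
Start: joints at [-1.212, 0.494, 1.345, -0, 1.302, -0.096], TCP at [0.274, -0.562, 0.239] pointing down, gripper open.
Joint ranges: [-2.91, 2.91], [-0.82, 2.16], [0.22, 2.67], [-1.22, 4.37], [0.12, 2.79], [-3.08, 3.08]. Speed limits (rad/s): [1.89, 1.89, 2.57, 3.01, 3.01, 3.01].

## Interface

Orientations are given as a unit quaternion [w, x, y, z].
In Python, from rig import * gives the robot as it stands.
- The arm moves only by the tool carry_out, never from a script. Its argument "moves" is a list of rows, each a list of 7 numbers: the turn, a rotation vector about the world's x, y, z in rad, then the shift along the world's x, y, z in cm, then the finger opening in cm, from 0 to 9.12. A call has 1 to 5 rows; each row shifts and turns the pose as measured when the row begins; what a row does not reach is not made up. A row lasts 1/8 s, in which the tool goes at most 62.5 mm and 10.7 degrees, less where a joint would pass 70% of its speed; a pose out of reach is approached as far as the arm can. A call with a gripper value outside its range is refused whole. The fingers move at their own pace and stop on an object; "squeeze" is the grip in N (left out, the last holds). Time passes only in rows, so rows that do not move let the fingers close. It gives the time, the measured TCP pose, the force and the opening at its end, in the units of the state.
- read_state(): the state, without advancing time (a new reading comes with each control period).
- snapshot(name): name is "scene" or "top" or "wrist"; returns a dict with "color" (400x640x3 uint8, red, green, blue), "fx", "fy", "cx", "cy" (pixels), "rvec" (rotation vector, rad) and "tvec" (3), from world to camera coordinates, as OpenCV has them; the wrist camera has in their place "hand_eye" (4x4, takes a point from camera to tool coordinates, whose origin is the TCP and whose axes are the tool frame's). Camera axes: x right, y down, z forward; pixel columns grow to the right and rows downward; lengths in m; the calibration is good to about 2 mm. A picture is of the moment at which its call begins: read the wrist's pose just before it. There is no depth.
- finish_job(): hands the job in, once; it reports no verdict.
Trained networks look in a picture, given as the dict that the camera call returned (one of the last four; its "shot" number tells which), for a name from the list of things; names that differ only in an ending like _2 or _b are one class to them, and where a whole thing is asked for, a point or a joint stands for the part that bears it (a point fixed in the world has none). Each returns a list of dicts, best first, with "confidence" (0 to 1); they miss things now and then, are a little off and sometimes report something else, mostly with a low value. They report only what shows in the picture. A call takes as long as a camera call.
- recognise(picture, query): "xyz" ([x, y, z] in m, in world coordinates, good to about 4 mm: the middle of the surface that is visible of it).
- regions_of(picture, query): "mask" (400x640 bool, what is visible of it).
The state is a dict: "t": time; "joints": joint angles; "joint_vel": joint speeds; "joint_efforts": joint torques, N m; "ee_pos": TCP position; "orientation": TCP orientation; "contact_force": force on the tool from outside, world axes, zero at the start; "ft_torque": the same for the moment, N m; "width": finger opening in m.
Only numpy, scipy, OpenCV 4.12 (cv2) and the standard library are available. Lean on these libraries where they do the work, as an engineer would, in place of code of your own. Each camera call takes 0.05 s, during which the arm holds its last target. There are 200 camera calls.

## Working session

There is one attempt and no reset: what is moved stays moved. The work goes in short steps, Python scripts to look and compute and a tool call to move; the robot and the scene stay as the last step left them, time stands still between calls to the robot, and variables do not carry over. Pictures are saved under pics/ and viewed, about 8 in all and at most 12, crops included, and the job is handed in when it is done.

Besides the shell and the picture viewer there is one more tool, called after "Call:" in YAML: its name, and indented under it one key for each argument. carry_out: Moves the arm, as the interface text tells. Its arguments: {"type":"object","properties":{"moves":{"type":"array"},"squeeze":{"type":"number"}},"required":["moves"]}

```bash
mkdir -p pics; cat > h.py <<'E'
from rig import *
import numpy as np, cv2
def save(p,n): cv2.imwrite('pics/'+n+'.png',cv2.cvtColor(p['color'],cv2.COLOR_RGB2BGR))
def proj(p,X):
    return cv2.projectPoints(np.float64(X).reshape(-1,1,3),np.float64(p['rvec']),np.float64(p['tvec']),np.array([[p['fx'],0,p['cx']],[0,p['fy'],p['cy']],[0,0,1.]]),None)[0].reshape(-1,2)
def ray(p,uv,z):
    R=cv2.Rodrigues(np.float64(p['rvec']))[0]; c=-R.T@np.float64(p['tvec'])
    d=R.T@np.array([(uv[0]-p['cx'])/p['fx'],(uv[1]-p['cy'])/p['fy'],1]); return c+d*(z-c[2])/d[2]
E
python3 - <<'E'
from h import *
s=read_state();print(s)
for n in ['top','scene']:
    p=snapshot(n);save(p,n+'0')
    for q in ['hub','tab_tip','peg_left','pawl','pivot','vial','stopper','weight','reagent','beaker','carousel']:
        try:
            for r in recognise(p,q)[:6]: print(n,q,np.round(r['xyz'],3),round(r['confidence'],2))
        except Exception as e: print(n,q,e)
E
```

```text
{'t': 0.0, 'joints': array([-1.21248387e+00,  4.94200781e-01,  1.34611210e+00, -3.19058689e-05,
        1.30250031e+00, -9.55179219e-02]), 'joint_vel': array([ 0.00240045,  0.00157886,  0.00112534, -0.00093576,  0.00084609,
       -0.00018413]), 'joint_efforts': array([ 2.11551684e-03, -8.78811908e+01, -3.81858695e+01,  7.11261760e-02,
        5.30536822e-02, -1.04606356e-04]), 'ee_pos': array([ 0.27387045, -0.56142052,  0.23833375]), 'orientation': array([ 0.59932133,  0.37494736,  0.60001952, -0.37443957]), 'contact_force': array([ 0.73311489,  0.91216387, -0.04808149]), 'ft_torque': array([-0.01875946, -0.02074841,  0.01125756]), 'width': 0.09111775801031805}
top hub [0.579 0.096 0.011] 0.89
top tab_tip [0.578 0.097 0.011] 0.56
top peg_left [0.605 0.083 0.052] 0.64
top peg_left [0.577 0.098 0.011] 0.17
top pawl [0.498 0.124 0.076] 0.45
top pivot [0.579 0.099 0.012] 0.56
top vial [0.429 0.04  0.057] 0.53
top stopper [ 0.669 -0.049  0.039] 0.39
top reagent [0.598 0.39  0.131] 0.95
top reagent [0.579 0.098 0.011] 0.34
top beaker [ 0.639 -0.407  0.041] 0.57
top carousel [0.58  0.096 0.012] 0.76
scene hub [0.619 0.075 0.014] 0.95
scene tab_tip [0.622 0.075 0.055] 0.73
scene tab_tip [0.486 0.123 0.081] 0.52
scene peg_left [0.624 0.072 0.054] 0.63
scene pawl [0.487 0.13  0.08 ] 0.62
scene pivot [0.617 0.075 0.012] 0.94
scene vial [0.43  0.035 0.05 ] 0.59
scene weight [0.509 0.232 0.032] 0.61
scene reagent [0.619 0.384 0.109] 0.57
scene beaker [ 0.621 -0.395  0.057] 0.66
scene carousel [0.622 0.074 0.01 ] 0.94
```

View pics/top0.png

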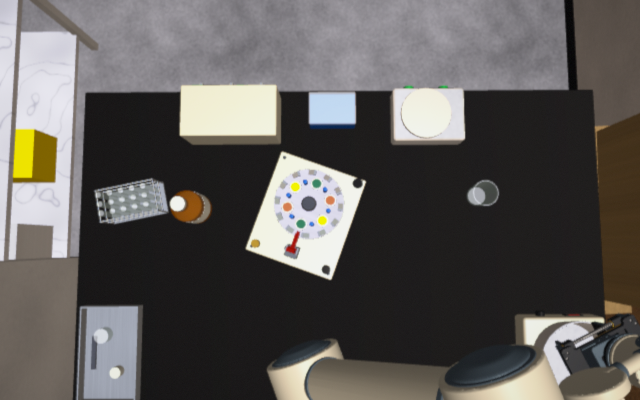

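View pics/scene0.png

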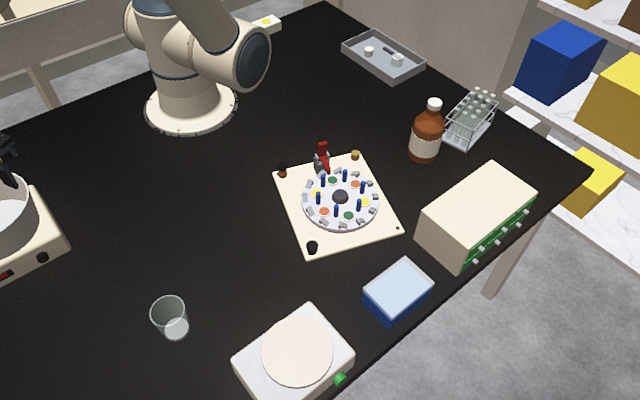

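The top view shows the hub at about (309,204) and the pawl at (293,243). The reagent bottle (187,205) and beaker (483,193) are well away. The scene view shows the blue pegs and the red tab at (322,150). Next I'll fit the carousel pose and wheel angle from the peg pixels and the pawl.

```bash
python3 - <<'E'
from h import *
from scipy.optimize import least_squares
from scipy.spatial.transform import Rotation as Ro
obs=[];P={}
for n in ['top','scene']:
    p=snapshot(n);P[n]=p
    hsv=cv2.cvtColor(p['color'],cv2.COLOR_RGB2HSV)
    hub=proj(p,[[.59,.08,.06]])[0]
    m=cv2.inRange(hsv,(105,110,40),(130,255,255))
    k,l,st,c=cv2.connectedComponentsWithStats(m)
    blobs=[(c[i],st[i,4]) for i in range(1,k) if st[i,4]>=4 and np.linalg.norm(c[i]-hub)<60]
    print(n,hub,[(np.round(b,1),a) for b,a in blobs]); obs.append((p,np.array([b for b,a in blobs])))
    r=cv2.inRange(hsv,(0,150,60),(6,255,255))|cv2.inRange(hsv,(174,150,60),(180,255,255))
    k,l,st,c=cv2.connectedComponentsWithStats(r)
    print([(np.round(c[i],1),st[i]) for i in range(1,k) if np.linalg.norm(c[i]-hub)<90 and st[i,4]>5])
def pegs(v,z):
    a=np.radians(30+60*np.arange(6))+v[2]
    return np.c_[v[0]+.058*np.cos(a),v[1]+.058*np.sin(a),np.full(6,z)]
def res(v):
    o=[]
    for p,b in obs:
        q=proj(p,pegs(v,.077)); d=np.linalg.norm(b[:,None]-q[None],axis=2)
        o.append(np.minimum(d.min(1),6))
    return np.concatenate(o)
best=min((least_squares(res,[.59,.08,a],x_scale=[.01,.01,.1]) for a in np.radians(np.arange(-50,10,8))),key=lambda s:s.cost)
print('fit',best.x[:2],np.degrees(best.x[2]),'(mod 60)',best.cost,np.round(best.fun,1))
s=read_state(); q=s['orientation']; print(Ro.from_quat(np.r_[q[1:],q[0]]).as_matrix().round(3))
# plate corners yaw from top: cream mask
p=P['top'];hsv=cv2.cvtColor(p['color'],cv2.COLOR_RGB2HSV)
m=cv2.inRange(hsv,(15,8,150),(40,110,255)); k,l,st,c=cv2.connectedComponentsWithStats(m)
i=l[230,262]; print(st[i])
r=cv2.minAreaRect(np.argwhere(l==i)[:,::-1].astype(np.float32)); B=np.array([ray(p,x,.012) for x in cv2.boxPoints(r)]); print(B.round(3),B.mean(0).round(3))
for a,b in zip(B,np.roll(B,-1,0)): print(np.linalg.norm(b-a).round(3),np.degrees(np.arctan2(*(b-a)[1::-1])).round(1))
E
```

```text
top [309.16761779 210.60858827] [(array([304.7, 181.5]), np.int32(14)), (array([324.5, 189.1]), np.int32(15)), (array([288.1, 194.7]), np.int32(12)), (array([327.8, 210.2]), np.int32(11)), (array([291.3, 215.9]), np.int32(12)), (array([311.2, 223.4]), np.int32(12))]
[(array([292.8, 244.3]), array([286, 232,  13,  21,  93], dtype=int32))]
scene [332.80151965 192.04349076] [(array([344.2, 175.1]), np.int32(41)), (array([322.5, 180. ]), np.int32(50)), (array([362., 187.]), np.int32(46)), (array([317.5, 197.5]), np.int32(45)), (array([358.3, 204.6]), np.int32(46)), (array([335.5, 210.2]), np.int32(48))]
[(array([323.2, 154.6]), array([318, 141,  12,  33, 212], dtype=int32))]
fit [0.6116232  0.08329335] -21.466584117188344 (mod 60) 0.5837910284876904 [0.2 0.2 0.2 0.4 0.4 0.4 0.3 0.4 0.3 0.3 0.3 0.3]
[[ 0.     0.899  0.438]
 [ 0.     0.438 -0.899]
 [-1.     0.    -0.   ]]
[ 246  152  120  128 3352]
[[ 0.486  0.265  0.012]
 [ 0.77   0.164  0.012]
 [ 0.678 -0.082  0.012]
 [ 0.397  0.022  0.012]] [0.583 0.092 0.012]
0.301 -19.5
0.263 -110.4
0.3 159.6
0.258 70.0
```

Carousel fit: axis at (0.612, 0.083), yaw about −20°, wheel about −0.02 rad. The pivot is at about (0.485, 0.130). I'm now moving to the wheel side of the tab with closed fingers and the jaw axis along carousel x.

Call:
carry_out:
  moves:
    - [0,0,0.077,2,5.6,0,0]
    - [0,0,0.077,2,5.6,0,0]
    - [0,0,0.077,2,5.6,0,0]
    - [0,0,0.077,2,5.6,0,0]
    - [0,0,0.077,2,5.6,0,0]
  squeeze: 10

```text
t: 1.92
ee_pos: [0.3747, -0.2776, 0.2387]
orientation: [0.662, 0.251, 0.66, -0.252]
contact_force: [1.5, -0.6, 0.0]
width: 0.0439
```

Call:
carry_out:
  moves:
    - [0,0,0.077,2,5.6,0,0]
    - [0,0,0.077,2,5.6,0,0]
    - [0,0,0.077,2,5.6,0,0]
    - [0,0,0.077,2,5.6,0,0]
    - [0,0,0.077,2,5.6,0,0]

```text
t: 2.55
ee_pos: [0.4772, 0.0116, 0.2402]
orientation: [0.7, 0.116, 0.695, -0.116]
contact_force: [0.9, -0.2, 0.0]
width: 0.0006
```

Call:
carry_out:
  moves:
    - [0,0,0,2.1,5.4,0,0]
    - [0,0,-0.02,2.1,5.4,0,0]
    - [0,0,0,0,0,-3,0]
    - [0,0,0,0,0,-2,0]
    - [0,0,0,0,0,0,0]

```text
t: 3.18
ee_pos: [0.5216, 0.1286, 0.1897]
orientation: [0.701, 0.12, 0.693, -0.12]
contact_force: [-1.0, 0.8, 0.5]
width: 0.0002
```

```bash
python3 - <<'E'
from h import *
s=read_state();print(s['t'],s['ee_pos'])
p=snapshot('wrist');p2=snapshot('scene')
c=cv2.resize(p2['color'][100:240,250:450],(800,560));p2c=dict(color=c);save(p2c,'s1')
save(p,'w1')
E
```

```text
3.175 [0.52163016 0.12861715 0.18971774]
```

View pics/s1.png

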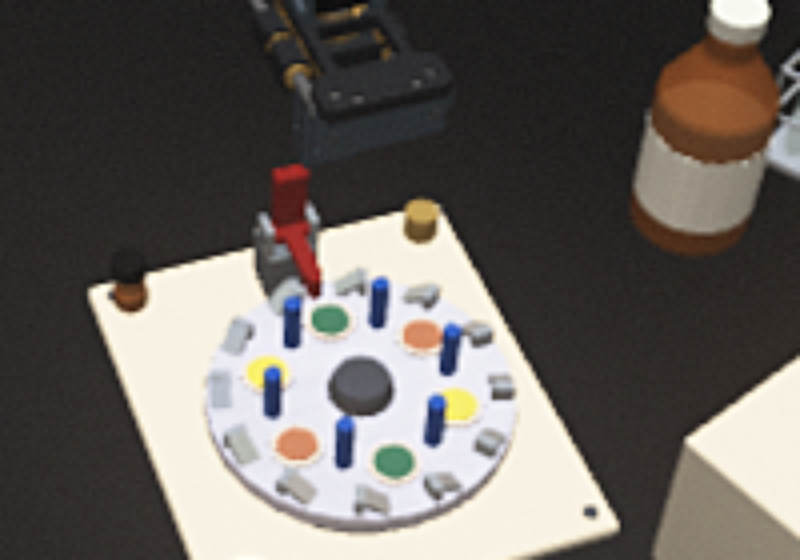

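View pics/w1.png

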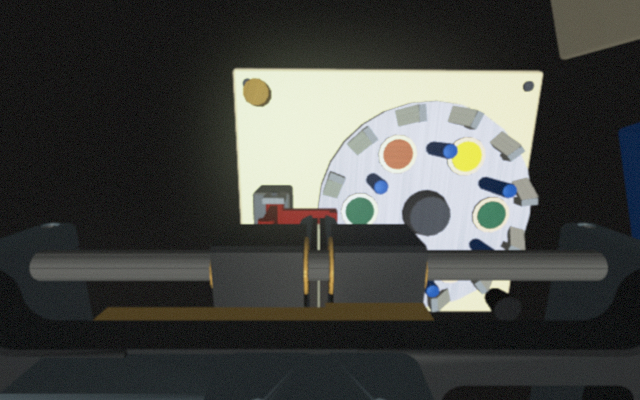

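The scene crop shows the pawl down at (290,220) with the gripper up and behind it. The wrist view shows the red arm running right from (275,205). I'll check the projected fingertip position before descending.

```bash
python3 - <<'E'
from h import *
from scipy.spatial.transform import Rotation as Ro
s=read_state();q=s['orientation'];R=Ro.from_quat(np.r_[q[1:],q[0]]).as_matrix();t=s['ee_pos']
p=snapshot('scene')
ex=np.array([.940,-.342,0]);ey=np.array([.342,.940,0]);h=np.array([.6116,.0833,0]);z=np.array([0,0,1])
X={'tips':t+R@[.025,0,0],'tcp':t,'tipy+':t+R@[.025,.016,0],'tipy-':t+R@[.025,-.016,0],'body':t-R@[.054,0,0],'tab':h-.135*ex+.118*z,'piv':h-.135*ex+.068*z,'armend':h-.081*ex+.068*z,'hub':h+.07*z}
for k,v in X.items():
    u=proj(p,v)[0]; print(k,v.round(3),((u-[250,100])*4).round())
w=snapshot('wrist');H=np.array(w['hand_eye']);K=lambda c:(w['fx']*c[0]/c[2]+w['cx'],w['fy']*c[1]/c[2]+w['cy'])
for k,v in X.items():
    c=np.linalg.inv(H)@np.r_[R.T@(v-t),1]; print(k,np.round(K(c)),c[2].round(3))
E
```

```text
tips [0.523 0.128 0.166] [326. 153.]
tcp [0.522 0.128 0.191] [327. 122.]
tipy+ [0.528 0.143 0.166] [351. 147.]
tipy- [0.517 0.113 0.166] [302. 159.]
body [0.522 0.128 0.245] [329.  52.]
tab [0.485 0.129 0.118] [287. 175.]
piv [0.485 0.129 0.068] [286. 230.]
armend [0.535 0.111 0.068] [313. 287.]
hub [0.612 0.083 0.07 ] [358. 376.]
tips [319. 247.] 0.18
tcp [319. 265.] 0.156
tipy+ [319. 219.] 0.176
tipy- [319. 273.] 0.184
body [319. 335.] 0.103
tab [268. 238.] 0.229
piv [276. 219.] 0.278
armend [338. 219.] 0.279
hub [431. 220.] 0.278
```

Call:
carry_out:
  moves:
    - [0,0,0,-0.2,-0.6,0,0]
    - [0,0,0,0,0,-3,0]
    - [0,0,0,0,0,-3,0]
    - [0,0,0,0,0,0,0]

```text
t: 3.88
ee_pos: [0.522, 0.1204, 0.1334]
orientation: [0.704, 0.122, 0.69, -0.12]
contact_force: [0.4, 1.0, 0.3]
width: 0.0005
```

Call:
carry_out:
  moves:
    - [0,0,0,-0.9,0.4,-0.5,0]
    - [0,0,0,-0.9,0.3,0,0]
    - [0,0,0,-0.9,0.3,0,0]
    - [0,0,0,-0.9,0.3,0,0]
    - [0,0,0,-0.5,0.2,0,0]

```text
t: 4.5
ee_pos: [0.4794, 0.1364, 0.1317]
orientation: [0.705, 0.123, 0.688, -0.12]
contact_force: [-0.3, 0.6, 0.3]
width: 0.0001
```

```bash
python3 - <<'E'
from h import *
s=read_state();print(s['t'],s['ee_pos'],s['contact_force'])
p2=snapshot('scene')
save(dict(color=cv2.resize(p2['color'][110:210,270:390],(720,600))),'s2')
E
```

```text
4.5 [0.47937334 0.13638498 0.13166687] [-0.30228964  0.6016221   0.30097579]
```

View pics/s2.png

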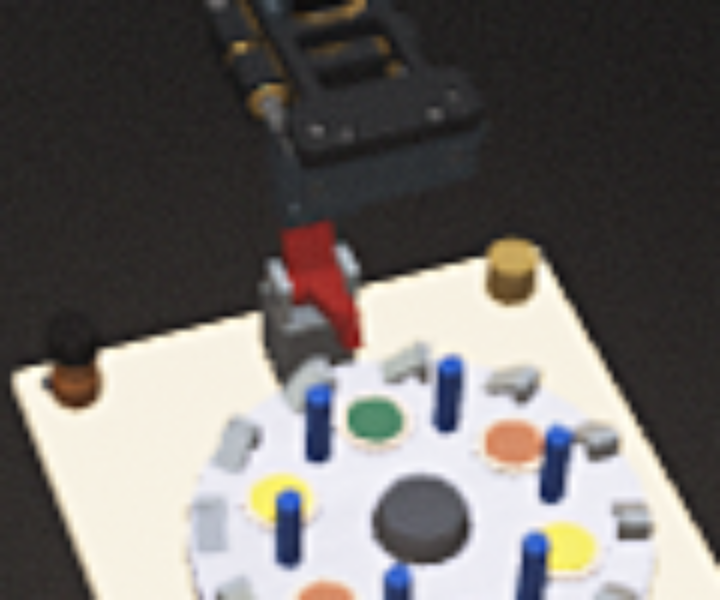

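The red tab now leans away from the wheel and the arm end is raised, at about (345,330). The finger offset puts the bar past the tipping point. I'll give it a last nudge, rise, look again, and move over the gap next to peg_left.

Call:
carry_out:
  moves:
    - [0,0,0,-0.4,0.1,0,0]
    - [0,0,0,0,0,0,0]
    - [0,0,0,0.5,0,3,0]
    - [0,0,0.1,0,0,3,0]
    - [0,0,0.1,4,0.1,0,0]

```text
t: 5.18
ee_pos: [0.5188, 0.1385, 0.1934]
orientation: [0.713, 0.051, 0.698, -0.047]
contact_force: [1.5, 0.6, -0.4]
width: 0.0004
```

Call:
carry_out:
  moves:
    - [0,0,0.06,4,0.2,0,0]
    - [0,0,0,3,0.1,0,0]
    - [0,0,0,0,0,0,0]

```text
t: 5.55
ee_pos: [0.5937, 0.1411, 0.1937]
orientation: [0.715, 0.029, 0.698, -0.025]
contact_force: [0.5, 0.1, -0.7]
width: 0.0007
```

```bash
cat > f.py <<'E'
from h import *
from scipy.spatial.transform import Rotation as Ro
from scipy.optimize import least_squares
def look(name):
    s=read_state();q=s['orientation'];R=Ro.from_quat(np.r_[q[1:],q[0]]).as_matrix();t=s['ee_pos']
    print(s['t'],t.round(4),'jaw',np.degrees(np.arctan2(R[1,2],R[0,2])).round(1),s['contact_force'].round(1))
    w=snapshot('wrist');H=np.array(w['hand_eye']);p=snapshot('scene')
    def pw(X):
        c=(np.linalg.inv(H)@np.c_[(X-t)@R,np.ones(len(X))].T).T
        return np.c_[w['fx']*c[:,0]/c[:,2]+w['cx'],w['fy']*c[:,1]/c[:,2]+w['cy']]
    hub=proj(p,[[.6116,.0833,.06]])[0]
    obs=[]
    for im,pr,hb,rad,mn in [(p,lambda X:proj(p,X),hub,60,15),(w,pw,pw(np.array([[.6116,.0833,.06]]))[0],140,60)]:
        m=cv2.inRange(cv2.cvtColor(im['color'],cv2.COLOR_RGB2HSV),(105,110,40),(130,255,255))
        k,l,st,c=cv2.connectedComponentsWithStats(m)
        b=np.array([c[i] for i in range(1,k) if st[i,4]>=mn and np.linalg.norm(c[i]-hb)<rad]).reshape(-1,2)
        print(len(b)); obs.append((pr,b))
    def fit(ob,v0):
        def pegs(v):
            a=np.radians(30+60*np.arange(6))+v[2]
            return np.c_[v[0]+.058*np.cos(a),v[1]+.058*np.sin(a),np.full(6,.077)]
        f=lambda v:np.concatenate([np.minimum(np.linalg.norm(b[:,None]-pr(pegs(v))[None],axis=2).min(1),8) for pr,b in ob if len(b)])
        r=min((least_squares(f,[.6116,.0833,a],x_scale=[.01,.01,.1]) for a in np.radians([-65,-57,-49,-41,-33,-25,-17,-9])),key=lambda s:s.cost)
        print(r.x[:2].round(4),'deg',np.degrees(r.x[2]).round(1),'wheel~',(r.x[2]+.349).round(3),'cost',r.cost.round(2))
    for o in obs:
        if len(o[1])>2: fit([o],0)
    save(dict(color=cv2.resize(p['color'][110:210,270:390],(720,600))),name+'s'); save(w,name+'w')
E
python3 -c "from f import *;look('a')"
```

```text
5.55 [0.5937 0.1411 0.1937] jaw -4.3 [ 0.5  0.1 -0.7]
6
2
[0.6119 0.0839] deg -21.6 wheel~ -0.028 cost 0.02
```

View pics/as.png

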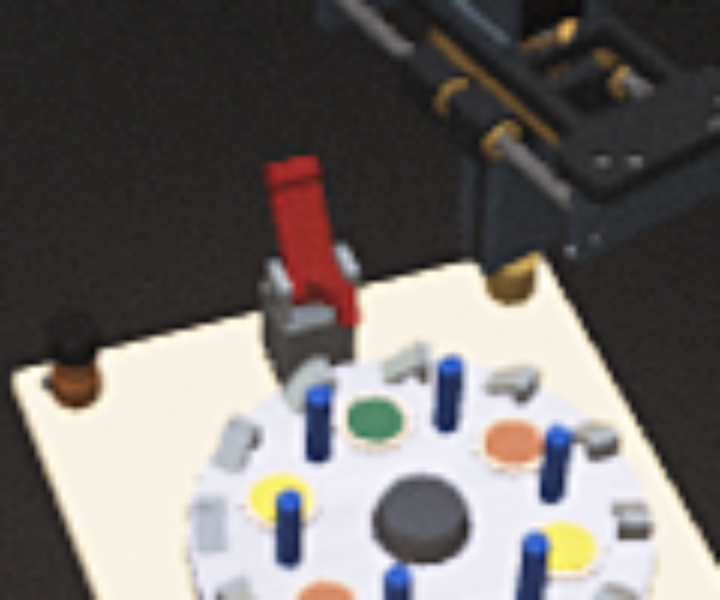

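View pics/aw.png

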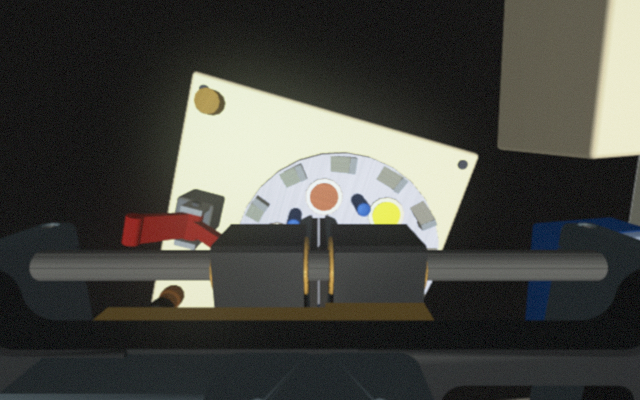

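The pawl is fully lifted: the tab leans back at (295,200). The wheel is unchanged, and the finger is almost over the orange-dish gap between the two pegs. Next I descend beside peg_left.

Call:
carry_out:
  moves:
    - [0,0,0,0.8,0.2,0,0]
    - [0,0,0,0,0,-4,0]
    - [0,0,0,0,0,-2.5,0]
    - [0,0,0,0,0,-1.5,0]
    - [0,0,0,0,0,0,0]

```text
t: 6.28
ee_pos: [0.5989, 0.1438, 0.1128]
orientation: [0.715, 0.029, 0.699, -0.024]
contact_force: [-1.0, -0.8, 0.5]
width: 0.0006
```

Call:
carry_out:
  moves:
    - [0,0,0,0,0,-1.2,0]
    - [0,0,-0.065,0.8,-0.3,0,0]
    - [0,0,-0.065,0.8,-0.3,0,0]
    - [0,0,-0.065,0.8,-0.4,0,0]
    - [0,0,0,0,0,0,0]

```text
t: 6.9
ee_pos: [0.6241, 0.1343, 0.1017]
orientation: [0.71, 0.099, 0.691, -0.095]
contact_force: [0.2, 0.2, 0.2]
width: 0.0006
```

```bash
python3 -c "from f import *;look('b')"
```

```text
6.9 [0.6241 0.1343 0.1017] jaw -15.8 [0.2 0.2 0.2]
6
0
[0.6134 0.0823] deg -34.3 wheel~ -0.25 cost 5.47
```

Call:
carry_out:
  moves:
    - [0,0,-0.05,0.5,-0.25,0,0]
    - [0,0,0,0.5,-0.25,0,0]
    - [0,0,0,0.3,-0.2,0,0]
    - [0,0,0,0,0,0,0]

```text
t: 7.5
ee_pos: [0.635, 0.1276, 0.1015]
orientation: [0.706, 0.113, 0.69, -0.111]
contact_force: [-0.4, -0.8, 0.3]
width: 0.0004
```

```bash
python3 -c "from f import *;look('c')"
```

```text
7.5 [0.635  0.1276 0.1015] jaw -18.2 [-0.4 -0.8  0.3]
5
0
[0.614  0.0824] deg -47.2 wheel~ -0.474 cost 4.28
```

Call:
carry_out:
  moves:
    - [0,0,0,0.25,-0.1,0,0]
    - [0,0,0,0,0,0,0]
    - [0,0,0,-0.6,0.2,0.5,0]
    - [0,0,0,0,0,4.5,0]
    - [0,0,0,0,0,4.5,0]

```text
t: 8.22
ee_pos: [0.629, 0.129, 0.1962]
orientation: [0.705, 0.113, 0.692, -0.111]
contact_force: [1.2, -0.6, 0.3]
width: 0.0006
```

Call:
carry_out:
  moves:
    - [0,0,0,-3,3,1,0]
    - [0,0,0,-3,4,0,0]
    - [0,0,0,-4,3,0,0]
    - [0,0,0,-5,0,0,0]
    - [0,0,0,0,0,0,0]

```text
t: 8.85
ee_pos: [0.476, 0.2326, 0.213]
orientation: [0.709, 0.115, 0.688, -0.109]
contact_force: [0.3, -0.5, 0.1]
width: 0.0
```

```bash
python3 -c "from f import *;look('d')"
```

```text
8.85 [0.476  0.2326 0.213 ] jaw -18.2 [ 0.3 -0.5  0.1]
6
4
[0.6119 0.084 ] deg -47.7 wheel~ -0.484 cost 0.09
[0.611  0.0921] deg -42.8 wheel~ -0.398 cost 46.41
```

View pics/ds.png

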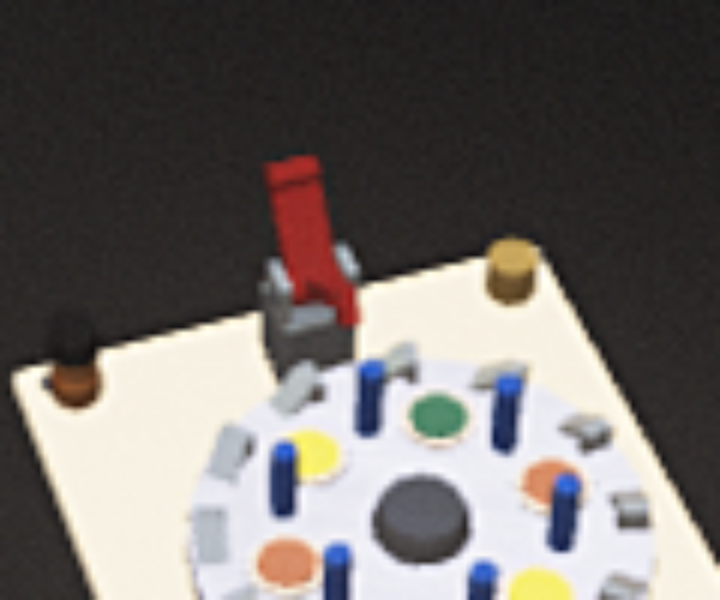

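The pawl stays up, and the wheel has turned about −26° to roughly −0.484, inside the drop window. Now I go behind the tab (robot side) to push it back down.

Call:
carry_out:
  moves:
    - [0,0,0,-2.5,-4.1,0,0]
    - [0,0,0,-2.5,-4.1,0,0]
    - [0,0,0,0,0,-4,0]
    - [0,0,0,0,0,-4,0]
    - [0,0,0,0,0,0,0]

```text
t: 9.57
ee_pos: [0.4357, 0.1479, 0.1338]
orientation: [0.713, 0.118, 0.683, -0.109]
contact_force: [0.8, 0.8, 0.5]
width: 0.0006
```

Call:
carry_out:
  moves:
    - [0,0,0,0,0,-1,0]
    - [0,0,0,1,-0.35,0,0]
    - [0,0,0,1,-0.35,0,0]
    - [0,0,0,0.8,-0.3,0,0]
    - [0,0,0,0,0,0,0]

```text
t: 10.2
ee_pos: [0.4687, 0.1377, 0.1266]
orientation: [0.714, 0.119, 0.682, -0.109]
contact_force: [-5.7, 5.1, -2.7]
width: 0.0002
```

Call:
carry_out:
  moves:
    - [0,0,0,0.2,-0.1,0,0]
    - [0,0,0,0,0,0,0]
    - [0,0,0,-1.5,0.5,0,0]
    - [0,0,0,-1,0.5,4,0]
    - [0,0,0,0,4,4,0]

```text
t: 10.82
ee_pos: [0.4406, 0.1866, 0.2065]
orientation: [0.71, 0.12, 0.685, -0.111]
contact_force: [1.6, -0.4, 0.4]
width: 0.0002
```

Call:
carry_out:
  moves:
    - [0,0,0,0,5,1,0]
    - [0,0,0,0,4,0,0]
    - [0,0,0,0,0,0,0]

```text
t: 11.2
ee_pos: [0.4402, 0.2816, 0.221]
orientation: [0.712, 0.121, 0.683, -0.109]
contact_force: [0.9, -0.3, -0.3]
width: 0.0008
```

```bash
python3 - <<'E'
from f import *
look('e')
p=snapshot('top')
for q in ['vial','weight','reagent','beaker','stopper']:
    for n in ['top','scene']:
        for r in recognise(snapshot(n),q)[:1]: print(n,q,np.round(r['xyz'],3),round(r['confidence'],2))
E
```

```text
11.2 [0.4402 0.2816 0.221 ] jaw -18.7 [ 0.9 -0.3 -0.3]
6
2
[0.6118 0.0841] deg -47.7 wheel~ -0.484 cost 0.1
top vial [0.43  0.039 0.057] 0.51
scene vial [0.432 0.033 0.053] 0.48
scene weight [0.507 0.234 0.034] 0.43
top reagent [0.597 0.393 0.125] 0.7
top beaker [ 0.637 -0.404  0.043] 0.68
scene beaker [ 0.622 -0.389  0.058] 0.58
scene stopper [ 0.67  -0.05   0.038] 0.52
```

View pics/es.png

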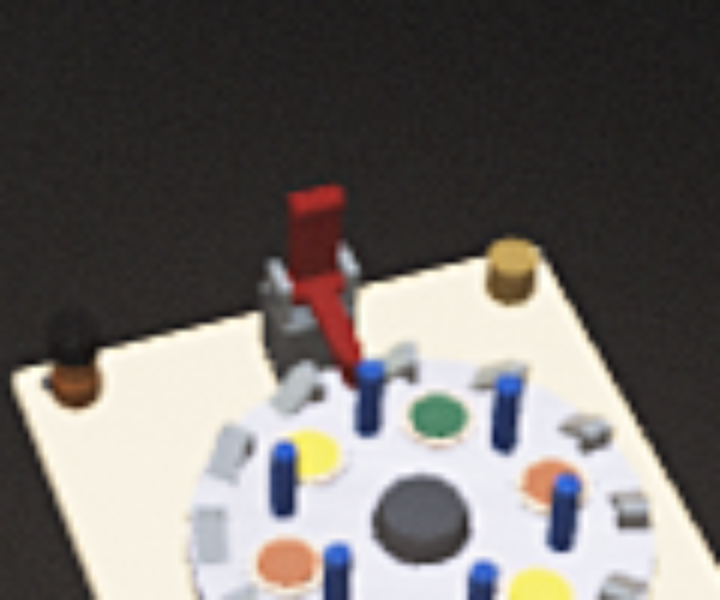

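View pics/ew.png

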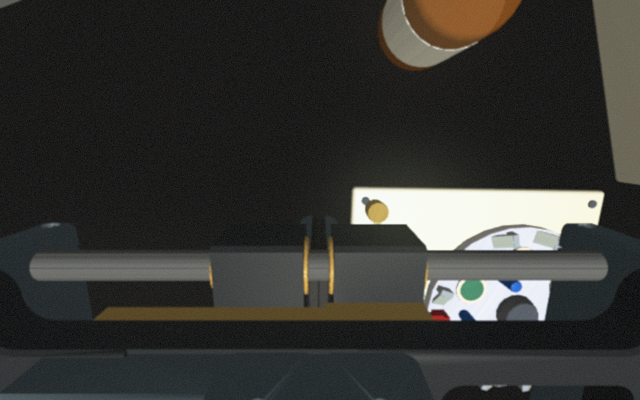

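The pawl is down: the tab is upright at (317,230) and its arm end lies between the teeth at (350,370). I'll compare the red tab's pixels with the first scene picture to confirm it is fully seated.

```bash
python3 - <<'E'
from h import *
p=snapshot('scene');a=cv2.imread('pics/scene0.png');b=cv2.cvtColor(p['color'],cv2.COLOR_RGB2BGR)
for im in (a,b):
    hsv=cv2.cvtColor(im,cv2.COLOR_BGR2HSV)[130:180,300:345]
    r=(cv2.inRange(hsv,(0,150,60),(6,255,255))|cv2.inRange(hsv,(174,150,60),(180,255,255)))>0
    y,x=np.nonzero(r); print(len(y),y.min()+130,y.max()+130,x.min()+300,x.max()+300,'tab',(y[y<22].mean()+130).round(2),(x[y<22].mean()+300).round(2),'row counts',r[8:22].sum(1))
g=lambda i:cv2.cvtColor(i,cv2.COLOR_BGR2GRAY)[136:158,314:332].astype(np.float32)
print('tab diff',np.abs(g(a)-g(b)).mean(), cv2.phaseCorrelate(g(a),g(b),cv2.createHanningWindow((18,22),cv2.CV_32F)))
v=np.hstack([cv2.resize(i[135:180,300:350],(400,360),interpolation=cv2.INTER_CUBIC) for i in (a,b)]); cv2.imwrite('pics/cmp.png',v)
print(read_state()['contact_force'])
E
```

```text
215 141 173 318 329 tab 145.97 321.98 row counts [0 0 0 5 9 9 9 8 8 8 8 8 7 7]
209 141 173 318 329 tab 146.05 321.98 row counts [0 0 0 5 9 9 9 8 7 7 8 9 7 8]
tab diff 2.209596 ((0.057932794481072136, 0.038019894284689215), 0.9183470054909035)
[0.18144773 0.3359587  0.33597111]
```

View pics/cmp.png

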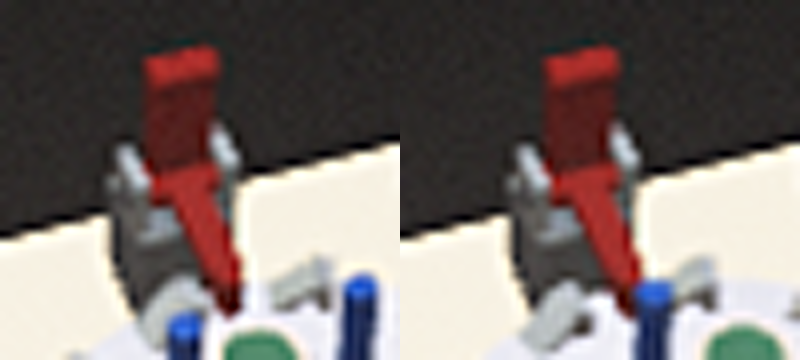

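The two pictures match within 0.1 px (tab tops at 140–220, row 50 in each half), so the pawl is fully seated as at the start. I'm handing in.

```bash
python3 -c "
from rig import *
print(finish_job())"
```

```text
the job is handed in; nothing more can be done
None
```

The carousel is back one notch with the pawl seated, and I handed the job in at about 12 s of the 51 s allowed. I flipped the pawl up by its tab with the closed fingertips, pushed the wheel back by `peg_left`, pushed the pawl down again and withdrew clear.

Last checks:
- **Wheel:** it turned about −26°, to roughly −0.484 rad. That is inside the −0.65 to −0.34 band, and it did not change when the pawl dropped.
- **Pawl:** its tab matches the starting picture to within 0.1 px, so it is fully down.
- **Bystanders:** the vial, weight, reagent bottle, beaker and stopper were found within about 6 mm of where they were first found, which is about the network's error. The weight and stopper were each compared from a single before-and-after sighting, the stopper's from two different cameras.
- **Contact:** the tool touches nothing, and the largest force I read was about 8 N, while pushing the pawl down.

**Disagreement:** wrist-camera positions differed from the scene-camera fit by about 6 mm. One wrist fit of the wheel gave −0.40, but it fitted badly, so I relied on the scene camera.

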